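Wedge the rocking cutlery chest

ROBOT

A 6-joint arm with a two-finger parallel gripper is mounted at the origin on a cart in front of the work surface, level with it; the furniture and walls round the work are solid. World frame = base frame: x ahead of the robot, y to its left, z up, the work surface at z = 0. Lengths are in m, angles in rad, forces in N, time in s.
With the tool pointing down it reaches from about 0.275 to 0.775 m from the base axis. Payload 14.6 kg.
Tool frame: the origin (TCP) lies at the very end of the fingers, on their centre line; the grasp point (between the pads) lies 19 mm behind it (bot.hold_point_z is the z of the grasp point in the tool frame, in m); z points along the fingers, y is the line along which they close (so a half turn about z gives the same grasp; the last joint's range is limited). The gripper opens to 85 mm and grips with 20 to 120 N. Pads are 22 mm wide; open, the fingers measure 114 mm over their backs; the gripper's body (76 mm by 85 mm) begins 54 mm behind the grasp point. The pads swing forward as they close: fully open they stand 13 mm farther back than shut.
Start: joints at [-1.284, 0.263, -0.048, 1.259, 0, 1.415], TCP at [0.224, -0.475, 0.231] pointing down, gripper open.
Joint ranges: [-2.65, 2.65], [-0.89, 1.7], [-1.18, 1.37], [-2.13, 2.11], [-1.35, 1.29], [-3.14, 3.14]. Speed limits (rad/s): [1.89, 1.89, 2.57, 2.79, 3.14, 3.14].

INTERFACE

Orientations are given as a rotation vector (axis times angle).
In Python, from workcell import bot, cams gives the robot as it stands. The module is installed in compiled form; this text tells all that it offers.
- The arm moves only by the tool servo_tool, never from a script. Its arguments are lists of equal length, an entry for each row: "xyz": the shift along the tool's x, y, z in cm, a list of three; "rotation": the turn, a rotation vector about the tool's x, y, z in degrees, a list of three. A call has 1 to 20 rows; each row shifts and turns the commanded pose from where the row before left it, along the tool's axes as they then stand; what a row does not reach is not made up. A row lasts 1/8 s, in which the tool goes at most 62.5 mm and 10.7 degrees, less where a joint would pass 70% of its speed; a pose out of reach is approached as far as the arm can. A call with a gripper value outside its range is refused whole. "hand" is the closure, from 0 (fully open) to 1 (shut), set as the call begins (left out, the last holds). The fingers move at their own pace and stop on an object; the grip force is fixed at half the most. Time passes only in rows, so rows that do not move let the fingers close. It gives the time, the measured TCP pose, the force, the opening and the grip force at its end, in the units of the state.
- bot.sense(): the state, without advancing time (a new reading comes with each control period).
- cams.get_image(name): name is "scene" or "top" or "wrist"; returns the picture (420x560x3 uint8, blue, green, red); there is no depth.
- cams.get_calibration(name): a dict with "vfov" (degrees; the focal length in pixels is half the picture's height over the tangent of half this angle, whatever the lens; pixels are square), "cx", "cy" (the principal point, pixels), "k1" (the pictures are not rectified: a ray, as slopes to the right and down, at radius r is drawn at 1 + k1 r^2 times it, then the intrinsics apply), "position" and "attitude" of the camera in the world; the wrist camera has in their place "T_tool_cam" (4x4, takes a point from camera to tool coordinates, whose origin is the TCP and whose axes are the flange's). Camera axes: x right, y up, looking along -z (the intrinsics and any distortion apply to the point x, -y, -z); pixel columns grow to the right and rows downward; lengths in m; the calibration is good to about 2 mm. A picture is of the moment at which its call begins: read the wrist's pose just before it. get_calibration takes no time and is no camera call.
- bot.job_done(): hands the job in; it is judged then, once.
The state is a dict: "clock": time; "joint_pos": joint angles; "qd": joint speeds; "joint_efforts": joint torques, N m; "tcp_pos": TCP position; "tcp_rot": TCP orientation; "contact_force": force on the tool from outside, world axes, zero at the start; "ft_torque": the same for the moment, N m; "gripper_width": finger opening in m; "gripper_force": force on a finger pad.
Only numpy, scipy, OpenCV 4.12 (cv2) and the standard library are available. Lean on these libraries where they do the work, as an engineer would, in place of code of your own. Each camera call takes 0.05 s, during which the arm holds its last target. There are 200 camera calls.

TASK

The dark cutlery chest rocks because its brass foot is too short. Using only the fingertips, push the wooden wedge, thin end first, under that foot until it bears, then press down firmly on the brass dot on the lid above it: the chest must stay level and no longer rock (if it still gives, push the wedge further in and press again). Finish while holding the finger pressed on that corner; never pinch, lift or carry anything, push gently so that the chest stays where it is, and leave the things around alone.

Things in the scene. Friction and masses are not known exactly. Their poses are not given: they have to be found in the camera images.
- chest: loose dark wooden chest, 160 (x) by 220 (y) by 84 mm high over feet and lid, about 2.4 kg, underside 22 mm up. Origin: centre of its footprint at the soles of the good feet; axes along its sides, z up; brass clasp on its -x side, roughly facing the robot. Round feet (22 mm diameter, the good ones tapering to 12 mm soles) at x = +-60, y = +-90 mm; the brass one at x = -60, y = +90 is too short
- brass_dot (a point): centre of the 16 mm brass dot inlaid flush in the lid, straight above the short brass foot, 84 mm up when level. That foot hangs 5 to 9 mm (it varies) above the worktop while the other three stand. Unwedged, 3 to 5 N here tips the chest until the foot lands (let go, it sits level again), so test with 8 to 15 N
- wedge: loose light wooden wedge lying on the worktop on the chest's +y side, 60 mm wide (x), 130 mm long (y), 90 g; height rises evenly from 2 mm at the thin end (y = -65 mm, towards the chest) to 18 mm at the thick end (y = +65 mm, a flat upright face). Origin: middle of its flat underside
- wedge_tip (a point): middle of the wedge's thin end, on its underside. The slope meets the short foot when the thin end is about 25 to 60 mm past that foot's outer edge
- wedge_tail (a point): middle of the upright face of the wedge's thick end, 9 mm above the worktop. Pushed here the wedge slides with about 1 N until its slope meets the short foot, then the resistance rises steeply: 3 to 8 N makes it bear, much more would lift or shove the chest
- jigger: brass bar jigger, 44 mm diameter, 91 mm high, standing in front of the chest; origin under its centre; leave alone
- cork: cork, 23 mm diameter, 45 mm long, lying in front of the chest; origin under its centre; leave alone
- salt_cellar: round wooden salt box, 84 x 94 x 58 mm, standing behind the wedge; origin under its centre; leave alone
- lemon: lemon, 52 x 72 x 53 mm, right of the chest; origin under its centre; leave alone
Mind the look-alikes: they are no part of the job. Several things have the shape of the wedge; the one meant has the colours described above.

How it is judged:
On the way:
1. the wedge's thin end is under the short foot (y of wedge_tip in the frame of chest below 0.095 m and x of wedge_tip in the frame of chest between -0.09 and -0.03 m and height (world z) of wedge below 0.008 m and angle between wedge's own z axis and vertical below 0.1 rad), for 0.1 s.
At the end, for the whole second after the job is handed in: The fingers still press with more than 4 N on the lid's corner over the short foot, the wedge lies flat under that foot and carries more than 1 N of the chest, and the chest is level within 0.012 rad (about 1 mm at that foot), at rest, and within 30 mm of where it stood (all of step 1 and contact force between the fingers and chest above 4 N and contact force between wedge and chest above 1 N and x of the grasp point in the frame of chest below -0.015 m and y of the grasp point in the frame of chest above 0.03 m and angle between chest's own z axis and vertical below 0.012 rad and height (world z) of chest below 0.006 m and distance of chest from where it was at the start of the episode below 0.03 m and linear speed of each of chest, wedge below 0.02 m/s); the arm keeps its last pose, push and grip.
It fails at once if the wedge is lifted or tipped up (height (world z) of wedge above 0.012 m or angle between wedge's own z axis and vertical above 0.2 rad).
It fails at once if the wedge is pinched or rammed (over 30 N) (contact force between the fingers and wedge above 30 N).
It fails at once if the chest is lifted, tipped over or shoved more than 40 mm (height (world z) of chest above 0.015 m or angle between chest's own z axis and vertical above 0.15 rad or distance of chest from where it was at the start of the episode above 0.04 m).
It fails at once if the chest is pressed with over 45 N (contact force between the fingers and chest above 45 N).
It fails at once if a bystander (jigger, cork, salt box, lemon) is moved more than 25 mm (distance of any of jigger, cork, salt_cellar, lemon from where it was at the start of the episode above 0.025 m).
It also fails if it takes over 48 s, if anything falls off the work surface, if the arm or the gripper's body presses on something with over 40 N, if the wrist force passes 120 N, or if a joint passes its speed limit or range.

## Working session

There is one attempt and no reset: what is moved stays moved. The work goes in short steps, Python scripts to look and compute and a tool call to move; the robot and the scene stay as the last step left them, time stands still between calls to the robot, and variables do not carry over. Pictures are saved under pics/ and viewed, at most 10 in all, crops included, and the job is handed in when it is done.

Besides the shell and the picture viewer there is one more tool, called after "Request:" as name(argument=value, ...) on one line, values as JSON. servo_tool: Moves the arm, as the interface text tells. Its arguments: {"type":"object","properties":{"xyz":{"type":"array"},"rotation":{"type":"array"},"hand":{"type":"number"}},"required":["xyz","rotation"]}

```bash
mkdir -p pics; cat > h.py <<'E'
import numpy as np, cv2
from workcell import bot, cams
from scipy.spatial.transform import Rotation as R
def rot(a):
    a=np.array(a,float)
    if a.shape==(3,3): return a
    return R.from_rotvec(a).as_matrix() if a.size==3 else R.from_quat(a).as_matrix()
def cal(n):
    c=cams.get_calibration(n); f=210/np.tan(np.radians(c['vfov'])/2)
    if 'T_tool_cam' in c:
        s=bot.sense(); T=np.array(c['T_tool_cam']); Rt=rot(s['tcp_rot'])
        return c,f,Rt@T[:3,:3],Rt@T[:3,3]+np.array(s['tcp_pos'])
    return c,f,rot(c['attitude']),np.array(c['position'])
def ray(C,px):
    c,f,Rm,p=C
    K=np.array([[f,0,c['cx']],[0,f,c['cy']],[0,0,1]])
    u=cv2.undistortPoints(np.array(px,float).reshape(-1,1,2),K,np.array([c['k1'],0,0,0,0.]),).reshape(-1,2)
    return np.c_[u[:,0],-u[:,1],-np.ones(len(u))]@Rm.T
def onz(C,px,z):
    d=ray(C,px); return C[3]+d*((z-C[3][2])/d[:,2])[:,None]
def proj(C,P):
    c,f,Rm,p=C; q=(np.atleast_2d(P)-p)@Rm; x=q[:,0]/-q[:,2]; y=-q[:,1]/-q[:,2]; r=1+c['k1']*(x*x+y*y)
    return np.c_[c['cx']+f*x*r,c['cy']+f*y*r]
E
python3 - <<'E'
from h import *
for n in('scene','top'):
    print(cams.get_calibration(n)); cv2.imwrite(f'pics/{n}0.png',cams.get_image(n))
s=bot.sense();print(s)
E
```

```text
{'vfov': 46.033754392807744, 'cx': 281.6136211570566, 'cy': 214.80457390462337, 'k1': -0.10132745214177381, 'position': array([-0.09953432,  0.78774039,  1.04193406]), 'attitude': array([ 0.3391811, -0.9802568, -2.2874677])}
{'vfov': 49.13835715470023, 'cx': 287.9689603387829, 'cy': 206.57225566705347, 'k1': -0.11097738101626596, 'position': array([ 0.43963657, -0.01228468,  1.24575478]), 'attitude': array([ 0.05695272, -0.06074217, -1.56368623])}
{'clock': 0.1, 'joint_pos': array([-1.28430623e+00,  2.63503767e-01, -4.88524902e-02,  1.25947373e+00,
       -1.17979336e-05,  1.41549772e+00]), 'qd': array([-0.00092969, -0.00162378,  0.00602253, -0.00098848, -0.00057496,
        0.00024633]), 'joint_efforts': array([ 3.54062613e-03, -6.38575172e+01,  3.85065293e+01,  9.95989249e-03,
        3.23743541e-05,  1.40760952e-05]), 'tcp_pos': array([ 0.22438397, -0.47433802,  0.23086605]), 'tcp_rot': array([-3.06425225e+00, -6.88104461e-01,  1.24880743e-04]), 'contact_force': array([-0.54190354,  0.40420664, -0.66661219]), 'ft_torque': array([-0.04311945,  0.05719115, -0.03026184]), 'gripper_force': 0.0, 'gripper_width': 0.08560302774510581}
```

View pics/top0.png

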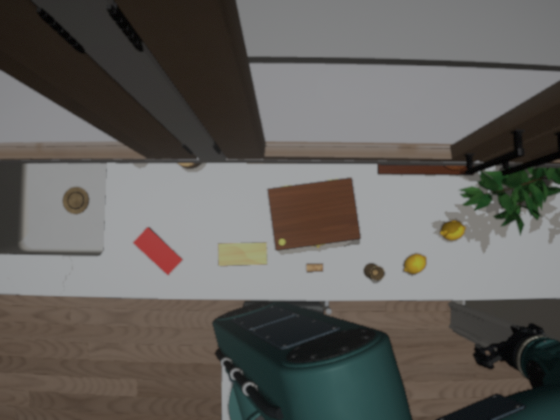

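View pics/scene0.png

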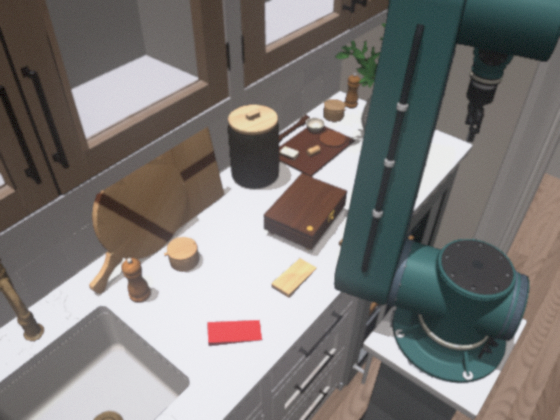

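The top view shows two wedge-shaped things: a pale wooden one at (243,253) and a red one at (158,250). The pale one fits "light wooden, on the chest's +y side"; the red one is a look-alike. The chest is at (314,214) with its brass dot at about (282,242). I'll measure and confirm in a crop.

```bash
python3 - <<'E'
from h import *
im=cams.get_image('top'); C=cal('top'); hsv=cv2.cvtColor(im,cv2.COLOR_BGR2HSV)
cr=im[170:290,180:370]; cv2.imwrite('pics/crop.png',cv2.resize(cr,None,fx=4,fy=4,interpolation=cv2.INTER_CUBIC))
for p in [(243,253),(225,253),(314,214),(282,242),(290,225),(243,280)]: print(p,hsv[p[1],p[0]])
def big(m,lo,hi):
    m=cv2.morphologyEx(m,cv2.MORPH_OPEN,np.ones((3,3)))
    cs,_=cv2.findContours(m[170:290,lo:hi],cv2.RETR_EXTERNAL,cv2.CHAIN_APPROX_NONE)
    c=max(cs,key=cv2.contourArea); return c+[lo,170]
w=big(cv2.inRange(hsv,(15,60,120),(35,255,255)),180,272)
b=big(cv2.inRange(hsv,(0,40,0),(14,255,140)),262,370)
for n,c,z in(('wedge',w,.010),('lid',b,.084)):
    bx=cv2.boxPoints(cv2.minAreaRect(c)); P=onz(C,bx,z); print(n,bx.round(1).tolist(),'\n',P.round(4),'mean',P.mean(0).round(4))
d=onz(C,[(282,242)],.084); print('dot',d)
E
```

```text
(243, 253) [ 24  81 160]
(225, 253) [ 26  75 160]
(314, 214) [ 11 133  86]
(282, 242) [ 30 109 159]
(290, 225) [ 11 126  87]
(243, 280) [100   5 162]
wedge [[218.5, 244.0], [265.0, 242.89999389648438], [265.5, 263.3999938964844], [219.0, 264.5]] 
 [[0.4303 0.1712 0.01  ]
 [0.4343 0.0461 0.01  ]
 [0.3796 0.0443 0.01  ]
 [0.3754 0.1691 0.01  ]] mean [0.4049 0.1077 0.01  ]
lid [[267.1000061035156, 188.8000030517578], [351.29998779296875, 177.1999969482422], [359.79998779296875, 238.60000610351562], [275.6000061035156, 250.3000030517578]] 
 [[ 0.5719  0.0385  0.084 ]
 [ 0.6034 -0.1762  0.084 ]
 [ 0.4467 -0.1972  0.084 ]
 [ 0.4163  0.0156  0.084 ]] mean [ 0.5096 -0.0798  0.084 ]
dot [[ 4.37190153e-01 -3.14909315e-04  8.40000000e-02]]
```

View pics/crop.png

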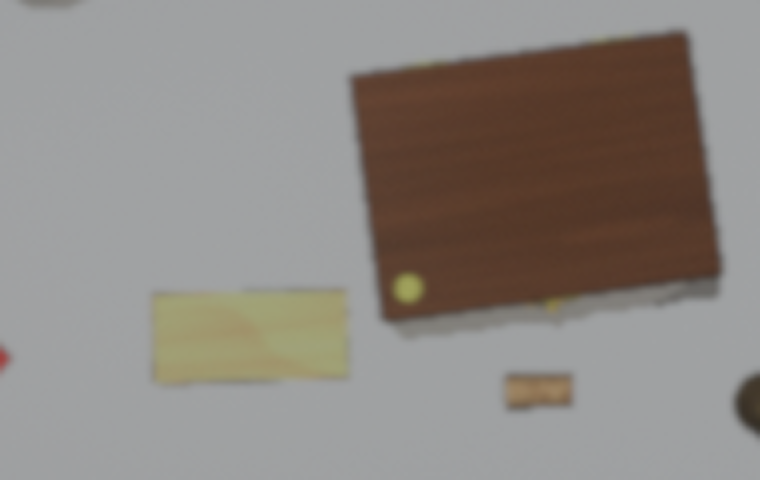

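The crop confirms it: a pale wooden wedge, thin end facing the chest (right), and the lid with its brass dot at top-view (282,242). The dot lies within 2 mm of where the chest corners put it. Plan: shift the wedge sideways and align it using two spread fingertips, then push its tail.

First I'll turn the tool in place.

Request:
servo_tool(xyz=[[0,0,0],[0,0,0],[0,0,0],[0,0,0],[0,0,0],[0,0,0],[0,0,0],[0,0,0],[0,0,0],[0,0,0],[0,0,0],[0,0,0],[0,0,0],[0,0,0],[0,0,0],[0,0,0]], rotation=[[0,0,-10.2],[0,0,-10.2],[0,0,-10.2],[0,0,-10.2],[0,0,-10.2],[0,0,-10.2],[0,0,-10.2],[0,0,-10.2],[0,0,-10.2],[0,0,-10.2],[0,0,-10.2],[0,0,-10.2],[0,0,-10.2],[0,0,-10.2],[0,0,-10.2],[0,0,-10.2]], hand=0.75)

```text
clock: 2.15
tcp_pos: [0.2244, -0.4745, 0.2311]
tcp_rot: [0.242, -3.132, -0.001]
contact_force: [-0.4, -0.6, -0.3]
gripper_width: 0.021
gripper_force: 0.0
```

```bash
cat >> h.py <<'E'
T0=0.141; O=np.array([.5096,-.0798,0])
RC=R.from_euler('z',T0).as_matrix()
def ch(p): return O+RC@np.array(p,float)      # chest frame -> world
def inch(p): return RC.T@(np.array(p,float)-O)
def go(target):
    s=bot.sense(); Rt=rot(s['tcp_rot']); d=Rt.T@(np.array(target)-s['tcp_pos'])*100
    print('t',round(s['clock'],2),'tcp',np.round(s['tcp_pos'],4),'chest',inch(s['tcp_pos']).round(4),'F',np.round(s['contact_force'],2),'w',round(s['gripper_width'],4))
    print(' yaw x',round(np.degrees(np.arctan2(Rt[1,0],Rt[0,0])),2),'tilt z',Rt[:,2].round(3),'j6',round(s['joint_pos'][5],2),'delta cm tool',d.round(2))
E
python3 - <<'E'
from h import *
go([.40,-.2,.2]); go(ch([-.135,.219,.06]))
E
```

```text
t 2.15 tcp [ 0.2244 -0.4745  0.2311] chest [-0.3378 -0.3507  0.2311] F [-0.36 -0.65 -0.34] w 0.021
 yaw x -171.15 tilt z [-0.  0. -1.] j6 -1.44 delta cm tool [-21.57  24.42   3.12]
t 2.15 tcp [ 0.2244 -0.4745  0.2311] chest [-0.3378 -0.3507  0.2311] F [-0.36 -0.65 -0.34] w 0.021
 yaw x -171.15 tilt z [-0.  0. -1.] j6 -1.44 delta cm tool [-21.05  56.68  17.13]
```

Request:
servo_tool(xyz=[[-2.7,3.05,0.4],[-2.7,3.05,0.4],[-2.7,3.05,0.4],[-2.7,3.05,0.4],[-2.7,3.05,0.4],[-2.7,3.05,0.4],[-2.7,3.05,0.4],[-2.7,3.05,0.4],[0.05,4,0],[0.05,4,0],[0.05,4,0],[0.05,4,0],[0.05,4,0],[0.05,4,0],[0.05,4,0],[0.1,4.3,0],[0,0,4],[0,0,4],[0,0,4],[0,0,2]], rotation=[[0,0,-0.8],[0,0,0],[0,0,0],[0,0,0],[0,0,0],[0,0,0],[0,0,0],[0,0,0],[0,0,0],[0,0,0],[0,0,0],[0,0,0],[0,0,0],[0,0,0],[0,0,0],[0,0,0],[0,0,0],[0,0,0],[0,0,0],[0,0,0]])

```text
clock: 4.65
tcp_pos: [0.3408, 0.1188, 0.0577]
tcp_rot: [0.255, -3.129, 0.0]
contact_force: [0.2, -0.2, 1.0]
gripper_width: 0.0214
gripper_force: 0.0
```

```bash
python3 - <<'E'
from h import *
go(ch([-.135,.219,.004]))
cv2.imwrite('pics/w1.png',cams.get_image('wrist'))
C=cal('wrist')
P=[ch([-.06,.09,.084]),[.407,.0452,.002],[.4028,.1702,.018],[.4028,.1702,0]]
print(proj(C,np.array(P)).round(0).tolist())
E
```

```text
t 4.65 tcp [0.3408 0.1188 0.0577] chest [-0.1392  0.2203  0.0577] F [ 0.22 -0.16  0.99] w 0.0214
 yaw x -170.68 tilt z [-0.002 -0.    -1.   ] j6 -0.05 delta cm tool [-0.43 -0.14  5.36]
[[32.0, 411.0], [174.0, 290.0], [341.0, 322.0], [336.0, 307.0]]
```

View pics/w1.png

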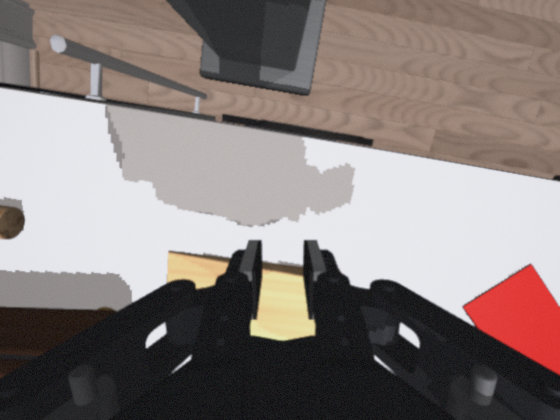

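The wrist view shows the wedge's -x side running from (168,250) to about (305,270), where the top view put it. The fingertips, at (255,245) and (310,245), are clear of it on the -x side. Lowering now, then a gentle sideways push.

Request:
servo_tool(xyz=[[-0.1,0,2],[-0.1,0,2],[0,0,0.8],[0,0,0.4],[0,0,0.2],[0,0,0]], rotation=[[0,0,1.2],[0,0,0],[0,0,0],[0,0,0],[0,0,0],[0,0,0]])

```text
clock: 5.45
tcp_pos: [0.3441, 0.1192, 0.0056]
tcp_rot: [-0.222, 3.133, -0.0]
contact_force: [0.1, -0.8, -0.2]
gripper_width: 0.0213
gripper_force: 0.0
```

```bash
python3 - <<'E'
from h import *
go(ch([-.101,.219,.004]))
C=cal('wrist')
E
```

```text
t 5.45 tcp [0.3441 0.1192 0.0056] chest [-0.1359  0.2203  0.0056] F [ 0.08 -0.85 -0.23] w 0.0213
 yaw x -171.88 tilt z [ 0.001  0.    -1.   ] j6 -0.03 delta cm tool [-3.49 -0.13  0.16]
```

Request:
servo_tool(xyz=[[-0.3,0,0.1],[-0.25,0,0],[-0.25,0,0],[-0.25,0,0],[-0.25,0,0],[-0.25,0,0],[-0.25,0,0],[-0.25,0,0],[-0.25,0,0],[-0.25,0,0],[-0.25,0,0],[-0.25,0,0],[-0.25,0,0],[-0.2,0,0],[0,0,0]], rotation=[[0,0,0],[0,0,0],[0,0,0],[0,0,0],[0,0,0],[0,0,0],[0,0,0],[0,0,0],[0,0,0],[0,0,0],[0,0,0],[0,0,0],[0,0,0],[0,0,0],[0,0,0]])

```text
clock: 7.32
tcp_pos: [0.3788, 0.1241, 0.0043]
tcp_rot: [-0.222, 3.134, 0.0]
contact_force: [-0.2, 0.1, -0.7]
gripper_width: 0.0214
gripper_force: 0.0
```

```bash
cat >> h.py <<'E'
def wedge(show=None):
    im=cams.get_image('top'); C=cal('top'); hsv=cv2.cvtColor(im,cv2.COLOR_BGR2HSV)
    m=cv2.inRange(hsv,(15,60,100),(35,255,255)); m[:,:180]=0; m[:,290:]=0; m[:170]=0; m[290:]=0
    cs,_=cv2.findContours(cv2.morphologyEx(m,cv2.MORPH_OPEN,np.ones((3,3))),cv2.RETR_EXTERNAL,cv2.CHAIN_APPROX_NONE)
    for c in cs:
        if cv2.contourArea(c)<60: continue
        bx=cv2.boxPoints(cv2.minAreaRect(c)); print('blob',cv2.contourArea(c),bx.round(0).tolist(),[inch(p).round(4).tolist()[:2] for p in onz(C,bx,.01)])
    if show: cv2.imwrite(show,cv2.resize(im[170:300,180:370],None,fx=4,fy=4,interpolation=cv2.INTER_CUBIC))
E
python3 - <<'E'
from h import *
go(ch([-.135,.25,.06])); wedge('pics/t2.png')
E
```

```text
t 7.33 tcp [0.3788 0.1241 0.0043] chest [-0.1009  0.2203  0.0043] F [-0.23  0.07 -0.65] w 0.0214
 yaw x -171.89 tilt z [ 0.  0. -1.] j6 -0.03 delta cm tool [ 3.41  2.97 -5.57]
blob 463.0 [[237.0, 237.0], [263.0, 234.0], [266.0, 255.0], [239.0, 259.0]] [[-0.0315, 0.2088], [-0.0321, 0.1377], [-0.09, 0.1381], [-0.0893, 0.209]]
```

View pics/t2.png

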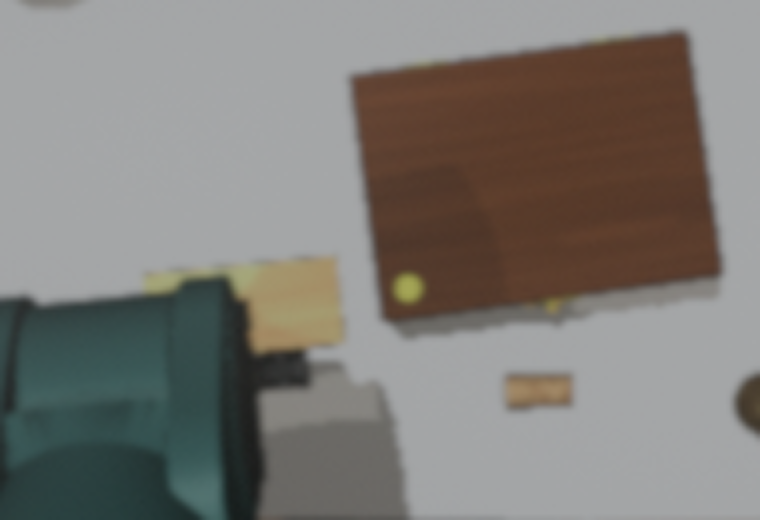

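The top view shows the wedge aligned with the chest: x from -90 to -32 mm, centred at -61, with the tip at y ≈ 138 mm, in line with the brass foot. Backing off, rising and turning to push the tail.

Request:
servo_tool(xyz=[[0.5,0,0],[0.7,0,0],[0,0,-4],[0,0,-4],[0,0,0],[0,0,0],[0,0,0],[0,0,0],[0,0,0],[0,0,0],[0,0,0],[0,0,0],[0,0,0]], rotation=[[0,0,0],[0,0,0],[0,0,0],[0,0,0],[0,0,-10],[0,0,-10],[0,0,-10],[0,0,-10],[0,0,-10],[0,0,-10],[0,0,-10],[0,0,-10],[0,0,-10]], hand=0.8)

```text
clock: 9.0
tcp_pos: [0.366, 0.1223, 0.0842]
tcp_rot: [2.379, -2.052, -0.0]
contact_force: [0.5, 0.1, -0.2]
gripper_width: 0.0168
gripper_force: 0.0
```

```bash
python3 - <<'E'
from h import *
go(ch([-.061,.305,.085])); print(np.round(cams.get_calibration('wrist')['T_tool_cam'],3))
E
```

```text
t 9.0 tcp [0.366  0.1223 0.0842] chest [-0.1138  0.2203  0.0842] F [ 0.51  0.07 -0.24] w 0.0168
 yaw x -81.55 tilt z [-0. -0. -1.] j6 -1.61 delta cm tool [-8.44 -5.33 -0.08]
[[-0.001  0.964  0.265  0.068]
 [ 1.     0.001  0.    -0.   ]
 [ 0.     0.265 -0.964 -0.144]
 [ 0.     0.     0.     1.   ]]
```

Request:
servo_tool(xyz=[[-2.1,-1.35,0],[-2.1,-1.35,0],[-2.1,-1.3,0],[-2.1,-1.3,0],[0,0,0],[0,0,3],[0,0,3],[0,0,1.2],[0,0,0.6],[0,0,0]], rotation=[[0,0,0.3],[0,0,0],[0,0,0],[0,0,0],[0,0,0],[0,0,0],[0,0,0],[0,0,0],[0,0,0],[0,0,0]])

```text
clock: 10.25
tcp_pos: [0.4077, 0.2128, 0.0066]
tcp_rot: [-2.367, 2.065, -0.0]
contact_force: [0.2, -0.2, -0.3]
gripper_width: 0.017
gripper_force: 0.0
```

```bash
python3 - <<'E'
from h import *
go(ch([-.061,.279,.005])); cv2.imwrite('pics/w3.png',cams.get_image('wrist')); wedge()
E
```

```text
t 10.25 tcp [0.4077 0.2128 0.0066] chest [-0.0598  0.304   0.0066] F [ 0.19 -0.24 -0.31] w 0.017
 yaw x -82.19 tilt z [ 0.  0. -1.] j6 -1.4 delta cm tool [2.5  0.11 0.16]
blob 931.0 [[215.0, 239.0], [263.0, 234.0], [265.0, 255.0], [217.0, 260.0]] [[-0.028, 0.2661], [-0.0328, 0.1379], [-0.0898, 0.1399], [-0.0851, 0.2678]]
```

View pics/w3.png

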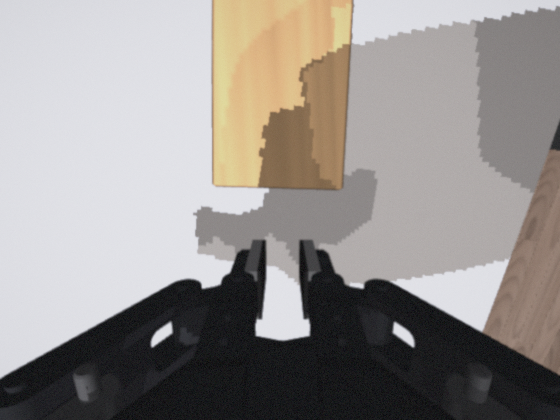

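The wrist view shows the wedge tail face at (279,187), square to the two fingertips centred at (284,245). Starting the push.

Request:
servo_tool(xyz=[[0.6,0,0.1],[0.6,0,0],[0.5,0,0],[0.4,0,0],[0.3,0,0],[0.3,0,0],[0.3,0,0],[0.4,0,0],[0.4,0,0],[0.4,0,0],[0.4,0,0],[0.4,0,0],[0.4,0,0],[0.4,0,0],[0.4,0,0],[0.4,0,0],[0.4,0,0],[0.4,0,0],[0.3,0,0],[0,0,0]], rotation=[[0,0,0],[0,0,0],[0,0,0],[0,0,0],[0,0,0],[0,0,0],[0,0,0],[0,0,0],[0,0,0],[0,0,0],[0,0,0],[0,0,0],[0,0,0],[0,0,0],[0,0,0],[0,0,0],[0,0,0],[0,0,0],[0,0,0],[0,0,0]])

```text
clock: 12.85
tcp_pos: [0.4181, 0.1364, 0.0053]
tcp_rot: [2.367, -2.065, 0.0]
contact_force: [0.1, -0.2, -0.7]
gripper_width: 0.0169
gripper_force: 0.0
```

```bash
python3 - <<'E'
from h import *
go(ch([-.061,.2,.005])); wedge()
E
```

```text
t 12.85 tcp [0.4181 0.1364 0.0053] chest [-0.0602  0.2269  0.0053] F [ 0.06 -0.18 -0.71] w 0.0169
 yaw x -82.21 tilt z [-0. -0. -1.] j6 -1.58 delta cm tool [2.69 0.07 0.03]
blob 697.5 [[236.0, 236.0], [273.0, 231.0], [276.0, 252.0], [239.0, 257.0]] [[-0.0285, 0.2089], [-0.0286, 0.1084], [-0.0857, 0.1085], [-0.0855, 0.2086]]
```

Request:
servo_tool(xyz=[[0.2,0,0],[0.2,0,0],[0.2,0,0],[0.2,0,0],[0.2,0,0],[0,0,0]], rotation=[[0,0,0],[0,0,0],[0,0,0],[0,0,0],[0,0,0],[0,0,0]])

```text
clock: 13.65
tcp_pos: [0.4195, 0.1265, 0.0053]
tcp_rot: [2.367, -2.065, 0.0]
contact_force: [0.2, 0.1, 0.4]
gripper_width: 0.017
gripper_force: 0.0
```

Request:
servo_tool(xyz=[[0.1,0,0],[0.1,0,0],[0.1,0,0],[0.1,0,0],[0,0,0]], rotation=[[0,0,0],[0,0,0],[0,0,0],[0,0,0],[0,0,0]])

```text
clock: 14.28
tcp_pos: [0.42, 0.1226, 0.0053]
tcp_rot: [2.367, -2.065, 0.0]
contact_force: [0.1, 0.7, -0.0]
gripper_width: 0.0169
gripper_force: 0.0
```

Request:
servo_tool(xyz=[[0.1,0,0],[0.1,0,0],[0.1,0,0],[0,0,0]], rotation=[[0,0,0],[0,0,0],[0,0,0],[0,0,0]])

```text
clock: 14.78
tcp_pos: [0.4204, 0.1196, 0.0053]
tcp_rot: [2.367, -2.065, 0.0]
contact_force: [1.1, -0.3, -0.0]
gripper_width: 0.0171
gripper_force: 0.0
```

Request:
servo_tool(xyz=[[0.1,0,0],[0.1,0,0],[0.1,0,0],[0.1,0,0]], rotation=[[0,0,0],[0,0,0],[0,0,0],[0,0,0]])

```text
clock: 15.28
tcp_pos: [0.4209, 0.1157, 0.0053]
tcp_rot: [-2.368, 2.065, 0.0]
contact_force: [0.0, 0.9, -0.4]
gripper_width: 0.0174
gripper_force: 0.2
```

Request:
servo_tool(xyz=[[0.1,0,0],[0.1,0,0],[0.1,0,0]], rotation=[[0,0,0],[0,0,0],[0,0,0]])

```text
clock: 15.65
tcp_pos: [0.4213, 0.1127, 0.0053]
tcp_rot: [2.368, -2.065, -0.0]
contact_force: [0.1, 1.1, 0.6]
gripper_width: 0.0171
gripper_force: 0.3
```

Request:
servo_tool(xyz=[[0.1,0,0],[0.1,0,0],[0.1,0,0]], rotation=[[0,0,0],[0,0,0],[0,0,0]])

```text
clock: 16.02
tcp_pos: [0.4218, 0.1098, 0.0053]
tcp_rot: [-2.368, 2.065, -0.0]
contact_force: [0.0, -0.0, -0.0]
gripper_width: 0.0171
gripper_force: 0.3
```

Request:
servo_tool(xyz=[[0.1,0,0],[0.1,0,0],[0.1,0,0]], rotation=[[0,0,0],[0,0,0],[0,0,0]])

```text
clock: 16.4
tcp_pos: [0.4222, 0.1068, 0.0053]
tcp_rot: [2.368, -2.065, -0.0]
contact_force: [0.6, 1.7, 0.2]
gripper_width: 0.0169
gripper_force: 0.3
```

Request:
servo_tool(xyz=[[0.1,0,0],[0.1,0,0],[0.1,0,0]], rotation=[[0,0,0],[0,0,0],[0,0,0]])

```text
clock: 16.77
tcp_pos: [0.4226, 0.1038, 0.0053]
tcp_rot: [-2.368, 2.065, -0.0]
contact_force: [-0.1, 0.5, 0.5]
gripper_width: 0.017
gripper_force: 0.3
```

```bash
python3 - <<'E'
from h import *
go(ch([-.061,.2,.005])); wedge()
im=cams.get_image('scene'); C=cal('scene'); u=proj(C,ch([-.06,.15,.02]))[0].astype(int); print(u)
cv2.imwrite('pics/s4.png',cv2.resize(im[max(0,u[1]-60):u[1]+60,max(0,u[0]-80):u[0]+80],None,fx=5,fy=5,interpolation=cv2.INTER_CUBIC))
E
```

```text
t 16.77 tcp [0.4226 0.1038 0.0053] chest [-0.0603  0.194   0.0053] F [-0.15  0.48  0.49] w 0.017
 yaw x -82.19 tilt z [ 0.  0. -1.] j6 -1.65 delta cm tool [-0.6   0.07  0.03]
blob 348.5 [[254.0, 234.0], [274.0, 231.0], [276.0, 253.0], [257.0, 255.0]] [[-0.0284, 0.1605], [-0.0296, 0.1085], [-0.0864, 0.1098], [-0.0852, 0.1616]]
[296 257]
```

View pics/s4.png

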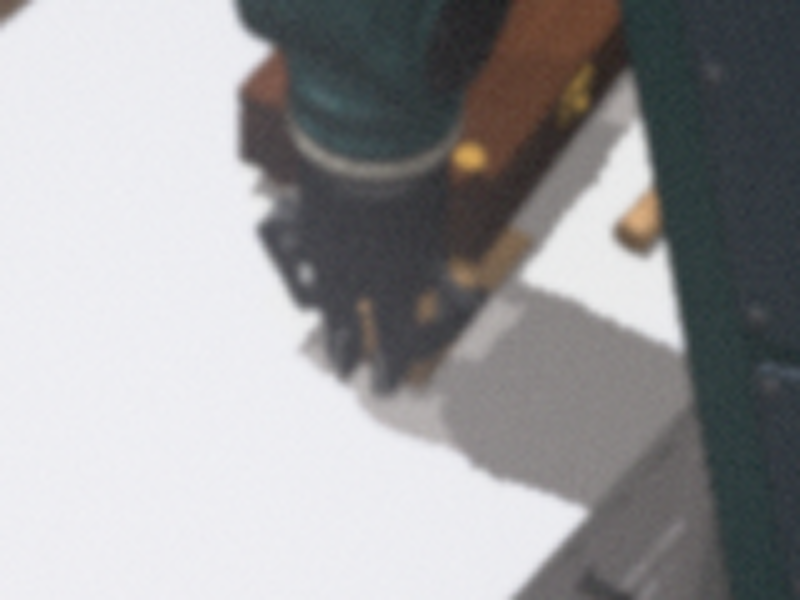

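The scene crop shows the brass foot at (465,270) over the wedge, with the fingers at the tail at (385,370). There's no bearing force yet, so I'll keep pushing.

Request:
servo_tool(xyz=[[0.1,0,0],[0.1,0,0],[0.1,0,0]], rotation=[[0,0,0],[0,0,0],[0,0,0]])

```text
clock: 17.25
tcp_pos: [0.423, 0.1009, 0.0053]
tcp_rot: [-2.368, 2.065, -0.0]
contact_force: [0.7, 0.2, 0.5]
gripper_width: 0.0171
gripper_force: 0.2
```

Request:
servo_tool(xyz=[[0.1,0,0],[0.1,0,0],[0.1,0,0]], rotation=[[0,0,0],[0,0,0],[0,0,0]])

```text
clock: 17.62
tcp_pos: [0.4234, 0.0979, 0.0053]
tcp_rot: [2.368, -2.065, -0.0]
contact_force: [0.2, 0.8, 0.6]
gripper_width: 0.0173
gripper_force: 0.3
```

Request:
servo_tool(xyz=[[0.1,0,0],[0.1,0,0],[0.1,0,0]], rotation=[[0,0,0],[0,0,0],[0,0,0]])

```text
clock: 18.0
tcp_pos: [0.4237, 0.0952, 0.0053]
tcp_rot: [-2.367, 2.064, 0.001]
contact_force: [-1.0, 5.9, 1.4]
gripper_width: 0.0172
gripper_force: 2.7
```

The force jumped to 5.9 N, so the wedge bears. Retreating, closing the fingers and going above the brass dot.

Request:
servo_tool(xyz=[[0,0,0],[-0.5,0,0],[-1,0,0],[0,0,-4],[0,0,-4],[0,0,-3],[0,0,0]], rotation=[[0,0,0],[0,0,0],[0,0,0],[0,0,0],[0,0,0],[0,0,0],[0,0,0]], hand=0.8)

```text
clock: 18.88
tcp_pos: [0.4228, 0.1104, 0.117]
tcp_rot: [-2.366, 2.063, -0.004]
contact_force: [-0.4, 0.3, -0.9]
gripper_width: 0.0172
gripper_force: 0.0
```

```bash
python3 - <<'E'
from h import *
go(ch([-.06,.09,.1])); wedge()
im=cams.get_image('wrist'); cv2.imwrite('pics/w5.png',im); C=cal('wrist')
m=cv2.inRange(cv2.cvtColor(im,cv2.COLOR_BGR2HSV),(18,90,90),(35,255,255))
n,_,st,ce=cv2.connectedComponentsWithStats(m)
for i in range(1,n):
    if st[i,4]>80: print(st[i],ce[i].round(1),'chest@84',inch(onz(C,[ce[i]],.084)[0]).round(4))
print('dot expected',proj(C,ch([-.06,.09,.084])).round())
E
```

```text
t 18.88 tcp [0.4228 0.1104 0.117 ] chest [-0.0592  0.2005  0.117 ] F [-0.44  0.32 -0.94] w 0.0172
 yaw x -82.16 tilt z [ 0.004 -0.    -1.   ] j6 -1.64 delta cm tool [11.05  0.04  1.7 ]
blob 484.5 [[249.0, 234.0], [274.0, 231.0], [277.0, 252.0], [252.0, 256.0]] [[-0.0285, 0.1751], [-0.0286, 0.1058], [-0.0858, 0.1058], [-0.0857, 0.1749]]
[268  20  32  34 863] [283.2  36.4] chest@84 [-0.0611  0.0871  0.084 ]
[ 249   89   56   82 1817] [273.3 134. ] chest@84 [-0.0551  0.138   0.084 ]
dot expected [[281.  42.]]
```

View pics/w5.png

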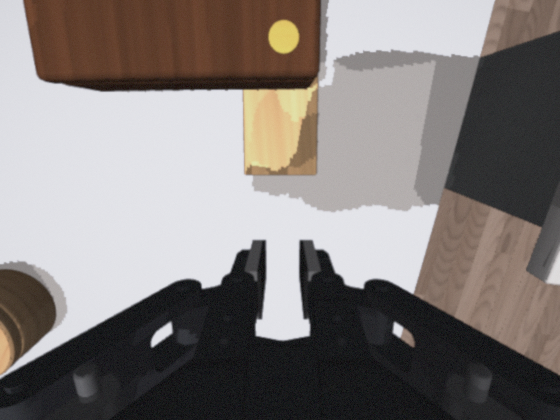

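The wrist view shows the dot at (283,36), within 3 mm of where it was expected. The wedge lies under that corner with its tail at (281,175), and the chest hasn't moved noticeably. Moving over the dot with the fingers shut.

Request:
servo_tool(xyz=[[2.8,0,0],[2.8,0,0],[2.8,0,0],[2.8,0,0],[0,0,0],[0,0,1],[0,0,1],[0,0,0.5],[0,0,0.3],[0,0,0]], rotation=[[0,0,0],[0,0,0],[0,0,0],[0,0,0],[0,0,0],[0,0,0],[0,0,0],[0,0,0],[0,0,0],[0,0,0]], hand=1)

```text
clock: 20.23
tcp_pos: [0.4369, -0.001, 0.0871]
tcp_rot: [2.368, -2.065, -0.0]
contact_force: [-0.2, 0.5, 0.1]
gripper_width: -0.0002
gripper_force: 0.0
```

Request:
servo_tool(xyz=[[0,0,0.1],[0,0,0.1],[0,0,0]], rotation=[[0,0,0],[0,0,0],[0,0,0]])

```text
clock: 20.6
tcp_pos: [0.437, -0.0011, 0.0853]
tcp_rot: [-2.368, 2.065, -0.0]
contact_force: [-0.2, -0.3, -1.7]
gripper_width: -0.0
gripper_force: 0.0
```

```bash
python3 - <<'E'
from h import *
go(ch([-.06,.09,.084]))
E
```

```text
t 20.6 tcp [ 0.437  -0.0011  0.0853] chest [-0.0608  0.0881  0.0853] F [-0.16 -0.28 -1.75] w -0.0
 yaw x -82.19 tilt z [ 0. -0. -1.] j6 -1.9 delta cm tool [-0.19 -0.08  0.13]
```

Request:
servo_tool(xyz=[[0,0,0.05],[0,0,0.05],[0,0,0]], rotation=[[0,0,0],[0,0,0],[0,0,0]])

```text
clock: 20.98
tcp_pos: [0.437, -0.0011, 0.0843]
tcp_rot: [2.368, -2.065, -0.0]
contact_force: [0.1, -0.2, 0.4]
gripper_width: -0.0001
gripper_force: 0.0
```

Request:
servo_tool(xyz=[[0,0,0.05],[0,0,0]], rotation=[[0,0,0],[0,0,0]])

```text
clock: 21.22
tcp_pos: [0.437, -0.0011, 0.084]
tcp_rot: [-2.368, 2.065, -0.0]
contact_force: [-0.5, -0.7, 4.2]
gripper_width: 0.0002
gripper_force: 2.2
```

Request:
servo_tool(xyz=[[0,0,0.05],[0,0,0]], rotation=[[0,0,0],[0,0,0]])

```text
clock: 21.48
tcp_pos: [0.437, -0.0011, 0.0838]
tcp_rot: [-2.367, 2.065, -0.001]
contact_force: [-4.7, 0.2, 14.6]
gripper_width: -0.0003
gripper_force: 7.1
```

At 14.6 N the lid gave only about 0.2 mm and sits at 84 mm, which is level. Holding to see whether the force stays.

Request:
servo_tool(xyz=[[0,0,0],[0,0,0],[0,0,0],[0,0,0],[0,0,0],[0,0,0],[0,0,0],[0,0,0]], rotation=[[0,0,0],[0,0,0],[0,0,0],[0,0,0],[0,0,0],[0,0,0],[0,0,0],[0,0,0]])

```text
clock: 22.48
tcp_pos: [0.437, -0.0011, 0.0838]
tcp_rot: [-2.367, 2.065, -0.001]
contact_force: [-4.1, 0.2, 14.2]
gripper_width: -0.0
gripper_force: 7.1
```

```bash
python3 - <<'E'
from h import *
go(ch([-.06,.09,.084])); wedge()
s=bot.sense(); print(s['contact_force'],s['gripper_force'])
E
```

```text
t 22.48 tcp [ 0.437  -0.0011  0.0838] chest [-0.0608  0.0881  0.0838] F [-4.07  0.18 14.19] w -0.0
 yaw x -82.18 tilt z [ 0. -0. -1.] j6 -1.9 delta cm tool [-0.19 -0.08 -0.02]
[-4.429185    1.11435054 13.49343943] 7.123969110252801
```

```bash
python3 -c "
from workcell import bot
print(bot.job_done())"
```

```text
the job is handed in; nothing more can be done
None
```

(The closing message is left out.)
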